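# Find the socket that fits the desk lamp's anchor nut

### The job

Swing the desk lamp's arm well aside to the right, out of the way of the big hex nut on its foot plate. Then try the two sockets standing on the desk on that nut: stand the one that does not fit back upright on the desk, well away from the lamp's foot, and push the one that fits fully down over the nut. Finish while still holding that socket in the gripper, seated on the nut; do not let go, and leave the other things on the desk where they are.

Things in the scene. Friction and masses are not known exactly. Their poses are not given: they have to be found in the camera images.
- lamp_base: fixed grey foot plate of the lamp, 270 x 110 x 12 mm, with rounded edges. Origin: centre of its underside; x along its length, away from the robot. 85 mm towards +x a post of 28 mm diameter stands up to the arm, 85 mm towards -x sits the nut. The nut is 30 mm across flats and turned so that two of its flats face this body's +x and -x
- nut_seat (a point): point on the nut's axis, on top of the 52 mm wide, 2.5 mm thick washer under the nut (14.5 mm above the desk), where the mouth of a fully seated socket comes to lie. The steel nut rises 16 mm above this point (the top 2 mm chamfered), the bolt end (20 mm thick) 20 mm. Axes as lamp_base
- lamp_arm (a joint): angle (rad) of the lamp's horizontal swinging arm about the post's vertical axis: 0 = straight over the nut, growing as it swings to the robot's right (counterclockwise seen from above), from -0.3 to 1.5; light friction, stays where it is left. 1.0 and more is well clear; arm and head lie 160 to 190 mm above the desk and block the nut from above at the start
- lamp_hinge (a point): point on the post's axis about which the arm turns, 160 mm above the desk; fixed. Left of the lamp and close behind the sockets stands a tall fixed printer (368 mm high), its front about 0.52 m ahead of the robot, from about 0.07 to 0.49 m to the left: keep the gripper clear of it
- lamp_pin (a point): middle of the free length of the black upright grip pin (14 mm thick, free from 186 to 227 mm above the desk) on the lamp's flat head (110 x 60 mm), 190 mm from the hinge axis; this point is 210 mm above the desk
- socket_a: steel box socket standing mouth down; looks just like the other one. Origin: centre of its open mouth (underside), z up. Hexagonal skirt 44 mm across flats, 30 mm high; hexagonal hole 24 mm deep from below, flats parallel to the outer ones; two flats face its own +x and -x. 0.15 to 0.31 kg. The hole is 34 mm across flats (fits the nut) in one socket, 26 mm (too small) in the other: found by trying
- socket_b: steel box socket standing mouth down; looks just like the other one. Origin: centre of its open mouth (underside), z up. Hexagonal skirt 44 mm across flats, 30 mm high; hexagonal hole 24 mm deep from below, flats parallel to the outer ones; two flats face its own +x and -x. 0.15 to 0.31 kg. The hole is 34 mm across flats (fits the nut) in one socket, 26 mm (too small) in the other: found by trying
- grip_a (a point): on socket_a: middle of the socket's dark square adapter, by which it is held: 22 x 22 mm, from 46 to 90 mm above the mouth, this point at 68 mm on the axis; two of its faces face the socket's +x and -x. Below it a round neck (26 mm) from 38 to 46 mm, widening to the skirt. On the nut the socket with the small hole stops with its mouth about 16 mm too high
- grip_b (a point): on socket_b: middle of the socket's dark square adapter, by which it is held: 22 x 22 mm, from 46 to 90 mm above the mouth, this point at 68 mm on the axis; two of its faces face the socket's +x and -x. Below it a round neck (26 mm) from 38 to 46 mm, widening to the skirt. On the nut the socket with the small hole stops with its mouth about 16 mm too high
- stapler: blue stapler, 132 x 32 x 51 mm, origin at the centre of its underside; leave alone
- vial_b: small white bottle (vial), 24 mm thick, 51 mm high, right of the lamp's foot; origin at the centre of its underside; leave alone
Mind the look-alikes: they are no part of the job. Leave any yellow look-alike of the socket_a alone.

How it is judged (in metres and radians):
On the way, in this order (a step that is already met when the one before it is completed fails the run):
1. the lamp arm is swung well clear of the nut (1.0 rad or more) (value of joint lamp_arm above 1 rad), for 0.2 s.
2. the fitting socket is lifted off the desk (height (world z) of socket_b above 0.02 m), for 0.1 s.
At the end, for the whole second after the job is handed in: the lamp arm stands at 0.95 rad or more; the fitting socket is upright (within 0.1 rad) and at rest over the nut, within 4 mm sideways and its mouth within 4 mm of the washer, still held by the fingers (over 1 N); the other socket stands upright flat on the desk, let go, more than 80 mm from the nut (value of joint lamp_arm above 0.95 rad and horizontal distance between socket_b and nut_seat below 0.004 m and z of socket_b in the frame of nut_seat below 0.004 m and angle between each of socket_b, socket_a's own z axis and vertical below 0.1 rad and contact force between the fingers and socket_b above 1 N and linear speed of socket_b below 0.02 m/s and height (world z) of socket_a below 0.005 m and horizontal distance between socket_a and nut_seat above 0.08 m and contact force between the fingers and socket_a below 0.1 N); the arm keeps its last pose, push and grip.
It fails at once if the stapler is pushed away (over 40 mm) or tipped over (distance of stapler from where it was at the start of the episode above 0.04 m or angle between stapler's own z axis and vertical above 0.5 rad).
It fails at once if the vial is pushed away (over 40 mm) or tipped over (distance of vial_b from where it was at the start of the episode above 0.04 m or angle between vial_b's own z axis and vertical above 0.5 rad).
It also fails if it takes over 72 s, if anything falls off the work surface, if the arm or the gripper's body presses on something with over 40 N, if the wrist force passes 120 N, or if a joint passes its speed limit or range.

### The arm

A 6-joint arm with a two-finger parallel gripper is mounted at the origin on the work surface; the furniture and walls round the work are solid. World frame = base frame: x ahead of the robot, y to its left, z up, the work surface at z = 0. Lengths are in mm, angles in rad, forces in N, time in s.
With the tool pointing down it reaches from about 275 to 875 mm from the base axis. Payload 12.5 kg.
Tool frame: the origin (TCP) lies midway between the tips of the shut fingers; the grasp point (between the pads) lies grasp_offset behind it (grasp_offset is the distance from the TCP to the grasp point, in mm); z points along the fingers, y is the line along which they close (so a half turn about z gives the same grasp; the last joint's range is limited). The gripper opens to 85 mm and grips with 20 to 120 N. Pads are 22 mm wide; open, the fingers measure 114 mm over their backs; the gripper's body (76 mm by 85 mm) begins 54 mm behind the grasp point. The pads swing forward as they close: fully open they stand 13 mm farther back than shut.
Start: joints at [1.203, 0.351, 1.652, -0, 1.139, -0.085], TCP at [153.443, 528.147, 231.29] pointing down, gripper open.
Joint ranges: [-2.75, 2.75], [-0.79, 2.1], [0.01, 2.65], [-1.57, 4.71], [0.07, 3.14], [-2.87, 2.87]. Speed limits (rad/s): [2.22, 2.22, 2.79, 3.14, 3.14, 3.14].

### API

Orientations are given as a unit quaternion [x, y, z, w].
In Python, from bench import * gives the robot as it stands.
- The arm moves only by the tool send_rows, never from a script. Its argument "series" is a list of rows, each a list of 7 numbers: the turn, a rotation vector about the world's x, y, z in units of 45 degrees (1.0 is 45 degrees), then the shift along the world's x, y, z in units of 100 mm (1.0 is 100 mm), then the closure, from -1 (fully open) to 1 (shut), so that 0 is half open. A call has exactly 5 rows; each row shifts and turns the commanded pose from where the row before left it; what a row does not reach is not made up. A row lasts 1/12 s, in which the tool goes at most 41.7 mm and 7.16 degrees, less where a joint would pass 70% of its speed; a pose out of reach is approached as far as the arm can. A call with a number of a shift or a turn outside -1 to 1 is refused whole. A call with a gripper value outside its range is refused whole. The fingers move at their own pace and stop on an object; "force" is the grip in N (left out, the last holds). Time passes only in rows, so rows that do not move let the fingers close, or fill a call up. It gives the time, the measured TCP pose, the force, the opening and the grip force at its end, in the units of the state.
- read_state(): the state, without advancing time (a new reading comes with each control period).
- snapshot(name): name is "side" or "top"; returns the picture (420x560x3 uint8, red, green, blue); there is no depth.
- camera_model(name): a dict with "camera_matrix" (3x3 intrinsics, pixels), "extrinsics" (4x4, takes a point from world to camera coordinates). Camera axes: x right, y up, looking along -z (the intrinsics and any distortion apply to the point x, -y, -z); pixel columns grow to the right and rows downward; lengths in mm; the calibration is good to about 2 mm. A picture is of the moment at which its call begins. camera_model takes no time and is no camera call.
- hand_in(): hands the job in; it is judged then, once.
Trained networks look in the newest picture that a camera, given by its name, has taken for a name from the list of things; names that differ only in an ending like _2 or _b are one class to them, and where a whole thing is asked for, a point or a joint stands for the part that bears it (a point fixed in the world has none). Each returns a list of dicts, best first, with "confidence" (0 to 1); they miss things now and then, are a little off and sometimes report something else, mostly with a low value. They report only what shows in the picture. A call takes as long as a camera call. They do not tell look-alikes from the thing itself.
- recognise(camera, name): "pixel" ([column, row] in pixels, amid what is visible of it).
- silhouettes(camera, name): "mask" (420x560 bool, what is visible of it) and "pixel" ([column, row] in pixels, amid what is visible of it).
- tip_of(camera, name): "pixel" ([column, row] in pixels: a listed point, or the origin of a listed thing).
The state is a dict: "t": time; "q": joint angles; "qvel": joint speeds; "joint_efforts": joint torques, N m; "position": TCP position; "eef_rot": TCP orientation; "wrist_force": force on the tool from outside, world axes, zero at the start; "ft_torque": the same for the moment, N m; "gripper_width": finger opening in mm; "gripper_force": force on a finger pad.
Only numpy, scipy, OpenCV 4.12 (cv2) and the standard library are available. Lean on these libraries where they do the work, as an engineer would, in place of code of your own. Each camera call takes 0.05 s, during which the arm holds its last target. There are 200 camera calls.

## Working session

There is one attempt and no reset: what is moved stays moved. The work goes in short steps, Python scripts to look and compute and a tool call to move; the robot and the scene stay as the last step left them, time stands still between calls to the robot, and variables do not carry over. Pictures are saved under pics/ and viewed, at most 10 in all, crops included, and the job is handed in when it is done.

Besides the shell and the picture viewer there is one more tool, called by a JSON object that holds its "api" and its "payload", one argument or row to a line. send_rows: Moves the arm, as the interface text tells. Shifts and turns lie within -1 to 1; 1 stands for 100 mm of shift or 45 degrees of turn. Its arguments: {"type":"object","properties":{"series":{"type":"array","items":{"type":"array","items":{"type":"number"}}},"force":{"type":"number"}},"required":["series"]}

```bash
mkdir -p pics; ls; cat > h.py <<'E'
from bench import *
import numpy as np, cv2
def ray(c,px):
    m=camera_model(c);K=np.array(m["camera_matrix"]);E=np.array(m["extrinsics"])
    d=np.linalg.inv(K)@np.array([px[0],px[1],1.]);d=np.array([d[0],-d[1],-d[2]])
    R=E[:3,:3];return -R.T@E[:3,3],R.T@d
def atz(c,px,z):
    o,d=ray(c,px);return (o+d*(z-o[2])/d[2]).round(1)
def proj(c,P):
    m=camera_model(c);K=np.array(m["camera_matrix"]);E=np.array(m["extrinsics"])
    p=E[:3,:3]@np.array(P,float)+E[:3,3];p=K@np.array([p[0],-p[1],-p[2]]);return (p[:2]/p[2]).round(1)
def tri(p1,p2):
    A=[];b=[]
    for c,p in(("side",p1),("top",p2)):
        o,d=ray(c,p);d=d/np.linalg.norm(d);M=np.eye(3)-np.outer(d,d);A.append(M);b.append(M@o)
    return np.linalg.lstsq(np.vstack(A),np.hstack(b),rcond=None)[0].round(1)
E
python3 - <<'E'
from h import *
print(camera_model("side").keys())
ims=[]
for c in("side","top"):
    im=snapshot(c);cv2.imwrite(f"pics/{c}0.png",im[:,:,::-1])
    print(c,ray(c,(280,210)))
    for n in("lamp_pin","lamp_hinge","nut_seat","grip_a","socket_a","lamp_base"):
        for d in tip_of(c,n)[:4]:
            print(c,n,np.round(d["pixel"],1),round(d["confidence"],2),atz(c,d["pixel"],{"lamp_pin":210,"lamp_hinge":160,"nut_seat":14.5,"grip_a":68}.get(n,0)))
print(read_state())
E
```

```text
pics
dict_keys(['camera_matrix', 'extrinsics'])
side (array([ -33.81279496, -920.11272731,  716.45149477]), array([ 0.42050707,  0.79614928, -0.43526556]))
side lamp_pin [328.2 231.5] 0.58 [ 498.2 -133.   210. ]
side lamp_hinge [372.2 224.6] 0.71 [664.2 -73.6 160. ]
side nut_seat [313.6 296.3] 0.76 [497.5 -87.9  14.5]
side grip_a [183.5 220. ] 0.88 [319.1 331.4  68. ]
side grip_a [215.1 216.7] 0.87 [406.1 310.8  68. ]
side grip_a [232.3 236.2] 0.69 [404.9 181.3  68. ]
side socket_a [182.1 245.6] 0.92 [302.6 310.    0. ]
side socket_a [213. 240.] 0.9 [392.2 300.9   0. ]
side socket_a [231.6 256.3] 0.61 [404.8 192.    0. ]
top (array([ 262.87108901,   44.64398726, 1274.01077068]), array([ 0.21688952,  0.00953551, -0.97632862]))
top lamp_pin [345.8 209.4] 0.95 [ 490.8 -123.1  210. ]
top lamp_hinge [320.9 153.2] 0.84 [673.7 -72.9 160. ]
top nut_seat [318.  157.8] 0.7 [711.9 -77.5  14.5]
top nut_seat [329.3 218.1] 0.56 [507.3 -98.9  14.5]
top grip_a [190.9 285.4] 0.76 [317.8 331.1  68. ]
top grip_a [240.9 251.7] 0.72 [409.2 180.4  68. ]
top grip_a [199.5 256.5] 0.46 [401.8 304.9  68. ]
to
[... 234 characters left out ...]
0339823e+00,  3.50673712e-01,  1.65180686e+00,  4.32919866e-05,
        1.13910128e+00, -8.45665154e-02]), 'qvel': array([ 1.02079616e-03,  9.12856495e-05, -2.25417826e-04, -8.13074759e-04,
       -1.44073150e-04,  9.62813868e-04]), 'joint_efforts': array([ 4.08870096e-05, -5.05954528e+01, -2.91600627e+01, -1.43589014e-04,
        9.00251816e-04, -2.24968750e-05]), 'position': array([153.43359028, 528.14800477, 231.30135419]), 'eef_rot': array([ 1.40953878e-01,  9.90016163e-01,  9.66945555e-06, -1.79500051e-05]), 'wrist_force': array([-0.0200184 ,  0.61086044,  0.47318231]), 'ft_torque': array([-0.01161437,  0.03446017,  0.00490526]), 'gripper_force': 0.0, 'gripper_width': 85.45395589940748}
```

```bash
python3 - <<'E'
import cv2,numpy as np
s=cv2.imread("pics/side0.png");t=cv2.imread("pics/top0.png")
cv2.imwrite("pics/c1.png",np.vstack([cv2.resize(s[180:330,150:410],(780,300) ,interpolation=3) if 0 else cv2.resize(s[190:320,150:410],(600,300),interpolation=2),cv2.resize(t[120:320,160:400],(600,300) if 0 else (360,300),interpolation=2) if 0 else cv2.copyMakeBorder(cv2.resize(t[130:310,165:395],(383,300),interpolation=2),0,0,0,217,0)]))
E
```

```text
(no output)
```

View pics/top0.png

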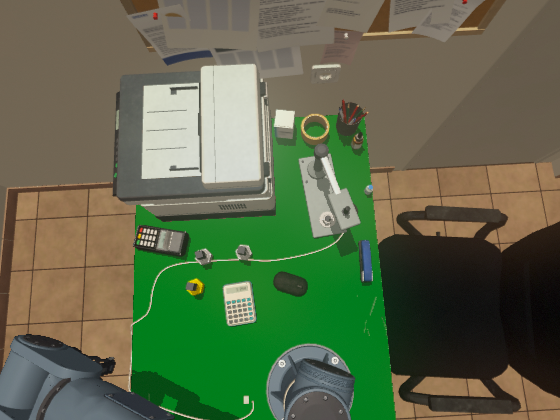

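View pics/c1.png

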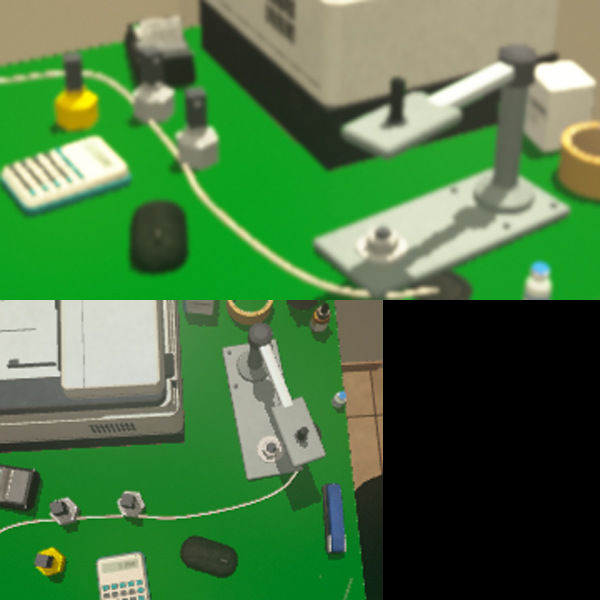

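Candidates (top view): the grey sockets are at (204,257) and (244,252), and the yellow look-alike at (195,287) stays where it is. The lamp pin is at (347,211), the nut at (328,219), the vial at (369,190) and the stapler at (366,260).

```bash
python3 - <<'E'
from h import *
import bench
print([n for n in dir(bench) if n[0]!='_'])
try: print(grasp_offset)
except Exception as e: print(e)
print(tri((322,233),(346.2,210)), tri((372.2,224.6),(320.9,153.2)))
for P in ([491,-123,210],[491,-123,227]): print(proj("side",P),proj("top",P))
s=cv2.imread("pics/side0.png");t=cv2.imread("pics/top0.png")
R=lambda a:cv2.resize(a,(390,290),interpolation=2)
cv2.imwrite("pics/c2.png",np.vstack([np.hstack([R(s[200:260,190:270]),R(t[225:285,185:265])]),np.hstack([R(s[200:290,300:420]),R(t[140:245,290:430])])]))
E
```

```text
['Unreachable', 'camera_model', 'grasp_offset', 'hand_in', 'read_state', 'recognise', 'silhouettes', 'snapshot', 'tip_of']
18.700000000000003
[ 489.4 -124.5  204.7] [670.6 -71.2 158.6]
[322.8 230.2] [345.7 209.3]
[323.2 223.2] [346.6 208. ]
```

View pics/c2.png

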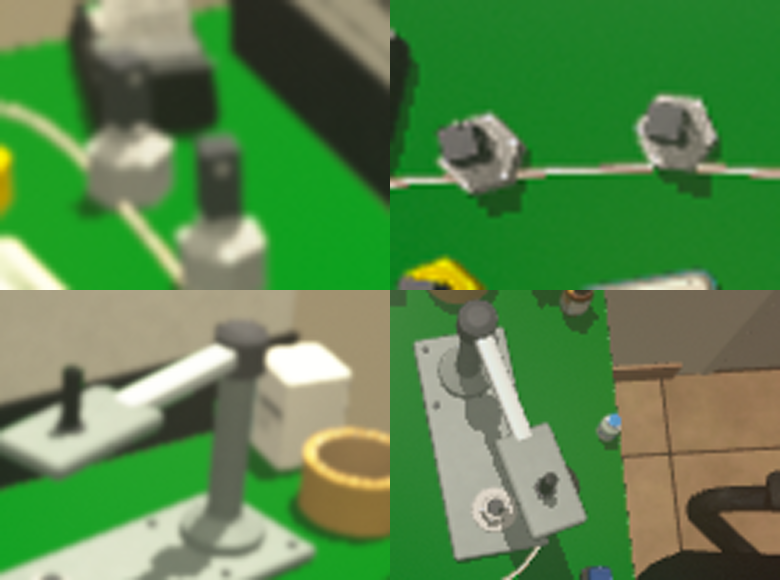

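{"api": "send_rows", "payload": {
  "series": [
    [0, 0, -0.133, 0.135, -0.261, 0.02, -0.4],
    [0, 0, -0.133, 0.135, -0.261, 0.02, -0.4],
    [0, 0, -0.133, 0.135, -0.261, 0.02, -0.4],
    [0, 0, -0.133, 0.135, -0.261, 0.02, -0.4],
    [0, 0, -0.133, 0.135, -0.261, 0.02, -0.4]
  ],
  "force": 25
}}

```text
t: 1.12
position: [221.3, 396.4, 241.4]
eef_rot: [0.394, 0.919, 0.0, 0.0]
wrist_force: [0.1, -0.1, -0.5]
gripper_width: 59.7
gripper_force: 0.0
```

{"api": "send_rows", "payload": {
  "series": [
    [0, 0, -0.133, 0.135, -0.261, 0.02, -0.4],
    [0, 0, -0.133, 0.135, -0.261, 0.02, -0.4],
    [0, 0, -0.133, 0.135, -0.261, 0.02, -0.4],
    [0, 0, -0.133, 0.135, -0.261, 0.02, -0.4],
    [0, 0, -0.133, 0.135, -0.261, 0.02, -0.4]
  ]
}}

```text
t: 1.53
position: [288.8, 265.9, 251.5]
eef_rot: [0.618, 0.786, 0.0, 0.0]
wrist_force: [1.0, 0.7, -0.4]
gripper_width: 60.1
gripper_force: 0.0
```

{"api": "send_rows", "payload": {
  "series": [
    [0, 0, -0.133, 0.135, -0.261, 0.02, -0.4],
    [0, 0, -0.133, 0.135, -0.261, 0.02, -0.4],
    [0, 0, -0.133, 0.135, -0.261, 0.02, -0.4],
    [0, 0, -0.133, 0.135, -0.261, 0.02, -0.4],
    [0, 0, -0.133, 0.135, -0.261, 0.02, -0.4]
  ]
}}

```text
t: 1.95
position: [356.4, 135.3, 261.6]
eef_rot: [0.8, 0.6, 0.0, 0.0]
wrist_force: [0.6, 0.4, 0.1]
gripper_width: 59.7
gripper_force: 0.0
```

{"api": "send_rows", "payload": {
  "series": [
    [0, 0, -0.133, 0.135, -0.261, 0.02, -0.4],
    [0, 0, -0.133, 0.135, -0.261, 0.02, -0.4],
    [0, 0, -0.133, 0.135, -0.261, 0.02, -0.4],
    [0, 0, -0.133, 0.135, -0.261, 0.02, -0.4],
    [0, 0, -0.133, 0.135, -0.261, 0.02, -0.4]
  ]
}}

```text
t: 2.37
position: [423.9, 4.6, 271.6]
eef_rot: [0.928, 0.373, 0.0, 0.0]
wrist_force: [0.3, 0.4, -1.4]
gripper_width: 60.1
gripper_force: 0.0
```

{"api": "send_rows", "payload": {
  "series": [
    [0, 0, -0.133, 0.135, -0.261, 0.02, -0.4],
    [0, 0, -0.133, 0.135, -0.261, 0.02, -0.4],
    [0, 0, -0.133, 0.135, -0.261, 0.02, -0.4],
    [0, 0, -0.133, 0.135, -0.261, 0.02, -0.4],
    [0, 0, -0.133, 0.135, -0.261, 0.02, -0.4]
  ]
}}

```text
t: 2.78
position: [491.4, -125.8, 281.4]
eef_rot: [0.993, 0.121, 0.0, 0.0]
wrist_force: [-0.0, 1.0, -0.2]
gripper_width: 59.7
gripper_force: 0.0
```

{"api": "send_rows", "payload": {
  "series": [
    [0, 0, 0, -0.01, 0.01, -0.17, -0.4],
    [0, 0, 0, 0, 0, -0.17, -0.4],
    [0, 0, 0, 0, 0, -0.17, -0.4],
    [0, 0, 0, 0, 0, -0.17, -0.4],
    [0, 0, 0, 0, 0, -0.17, -0.4]
  ]
}}

```text
t: 3.2
position: [489.9, -123.4, 195.6]
eef_rot: [0.992, 0.123, 0.0, 0.0]
wrist_force: [0.5, 0.3, 0.3]
gripper_width: 59.6
gripper_force: 0.0
```

{"api": "send_rows", "payload": {
  "series": [
    [0, 0, 0, 0, 0, 0, 1],
    [0, 0, 0, 0, 0, 0, 1],
    [0, 0, 0, 0, 0, 0, 1],
    [0, 0, 0, 0, 0, 0, 1],
    [0, 0, 0, 0, 0, 0, 1]
  ]
}}

```text
t: 3.62
position: [490.5, -123.5, 197.5]
eef_rot: [0.992, 0.123, 0.001, 0.0]
wrist_force: [-0.7, 0.3, 4.8]
gripper_width: 13.2
gripper_force: 24.9
```

{"api": "send_rows", "payload": {
  "series": [
    [0, 0, 0.073, 0.033, -0.104, 0, 1],
    [0, 0, 0.073, 0.039, -0.101, 0, 1],
    [0, 0, 0.073, 0.044, -0.099, 0, 1],
    [0, 0, 0.073, 0.05, -0.096, 0, 1],
    [0, 0, 0.073, 0.055, -0.093, 0, 1]
  ]
}}

```text
t: 4.03
position: [513.3, -173.0, 197.5]
eef_rot: [0.964, 0.265, 0.002, 0.001]
wrist_force: [6.1, 3.8, 2.3]
gripper_width: 13.1
gripper_force: 24.8
```

{"api": "send_rows", "payload": {
  "series": [
    [0, 0, 0.073, 0.061, -0.09, 0, 1],
    [0, 0, 0.073, 0.066, -0.086, 0, 1],
    [0, 0, 0.073, 0.071, -0.082, 0, 1],
    [0, 0, 0.073, 0.075, -0.078, 0, 1],
    [0, 0, 0.073, 0.08, -0.074, 0, 1]
  ]
}}

```text
t: 4.45
position: [548.7, -213.6, 197.5]
eef_rot: [0.916, 0.4, 0.001, 0.001]
wrist_force: [4.8, 5.3, 4.0]
gripper_width: 13.2
gripper_force: 24.8
```

{"api": "send_rows", "payload": {
  "series": [
    [0, 0, 0.073, 0.084, -0.069, 0, 1],
    [0, 0, 0.073, 0.087, -0.064, 0, 1],
    [0, 0, 0.073, 0.091, -0.059, 0, 1],
    [0, 0, 0.073, 0.094, -0.054, 0, 1],
    [0, 0, 0.073, 0.097, -0.048, 0, 1]
  ]
}}

```text
t: 4.87
position: [593.9, -242.7, 197.5]
eef_rot: [0.85, 0.527, 0.001, 0.0]
wrist_force: [2.7, 6.8, 3.8]
gripper_width: 13.1
gripper_force: 24.9
```

{"api": "send_rows", "payload": {
  "series": [
    [0, 0, 0.073, 0.1, -0.043, 0, 1],
    [0, 0, 0.073, 0.102, -0.037, 0, 1],
    [0, 0, 0.073, 0.104, -0.031, 0, 1],
    [0, 0, 0.073, 0.106, -0.025, 0, 1],
    [0, 0, 0.073, 0.107, -0.019, 0, 1]
  ]
}}

```text
t: 5.28
position: [645.7, -258.0, 197.6]
eef_rot: [0.766, 0.643, 0.001, 0.0]
wrist_force: [0.4, 5.8, 4.6]
gripper_width: 13.1
gripper_force: 24.9
```

{"api": "send_rows", "payload": {
  "series": [
    [0, 0, 0, 0, 0, 0, -0.4],
    [0, 0, 0, 0, 0, 0, -0.4],
    [0, 0, 0, 0, 0, 0, -0.4],
    [0, 0, 0, 0, 0, 0, -0.4],
    [0, 0, 0, 0, 0, 0.1, -0.4]
  ]
}}

```text
t: 5.7
position: [643.4, -258.3, 204.8]
eef_rot: [0.767, 0.642, -0.001, -0.002]
wrist_force: [-0.4, -0.4, 0.3]
gripper_width: 59.8
gripper_force: 0.0
```

{"api": "send_rows", "payload": {
  "series": [
    [0, 0, 0, 0, 0, 0.2, -0.4],
    [0, 0, 0, 0, 0, 0.2, -0.4],
    [0, 0, 0, 0, 0, 0.2, -0.4],
    [0, 0, 0, -0.2, 0.1, 0, -0.4],
    [0, 0, 0, -0.3, 0.2, 0, -0.4]
  ]
}}

```text
t: 6.12
position: [595.1, -229.7, 267.8]
eef_rot: [0.767, 0.641, 0.001, 0.002]
wrist_force: [0.8, 0.0, -0.1]
gripper_width: 59.5
gripper_force: 0.0
```

{"api": "send_rows", "payload": {
  "series": [
    [0, 0, 0, -0.3, 0.2, 0, -0.4],
    [0, 0, 0, -0.3, 0.2, 0, -0.4],
    [0, 0, 0, -0.3, 0.2, 0, -0.4],
    [0, 0, 0, -0.3, 0.2, 0, -0.4],
    [0, 0, 0, -0.3, 0.2, 0, -0.4]
  ]
}}

```text
t: 6.53
position: [442.8, -127.7, 267.0]
eef_rot: [0.767, 0.642, 0.0, 0.0]
wrist_force: [0.2, 0.0, 0.3]
gripper_width: 59.8
gripper_force: 0.0
```

```bash
python3 - <<'E'
from h import *
ims={}
for c in("side","top"):
    im=snapshot(c);ims[c]=im[:,:,::-1].copy();cv2.imwrite(f"pics/{c}1.png",ims[c])
    for n in("lamp_pin","nut_seat","grip_a","lamp_base"):
        for d in tip_of(c,n)[:4]:
            print(c,n,np.round(d["pixel"],1),round(d["confidence"],2),atz(c,d["pixel"],{"lamp_pin":210,"nut_seat":14.5,"grip_a":68}.get(n,0)))
# plate corners by mask
d=silhouettes("top","lamp_base")
if d:
    m=d[0]["mask"].astype(np.uint8);P=np.argwhere(m)[:,::-1]
    W=np.array([atz("top",p,12)[:2] for p in P],np.float32);r=cv2.minAreaRect(W);print("plate",r)
R=lambda a:cv2.resize(a,(390,290),interpolation=2)
s,t=ims["side"],ims["top"]
cv2.imwrite("pics/c3.png",np.vstack([np.hstack([R(s[215:260,190:250]),R(t[235:280,190:250])]),np.hstack([R(s[260:335,270:370]),R(t[150:240,280:400])])]))
E
```

```text
side lamp_pin [424.4 243.1] 0.97 [ 647.  -264.8  210. ]
side nut_seat [315.7 296. ] 0.71 [502.6 -89.1  14.5]
side grip_a [232.5 235.7] 0.87 [406.4 183.6  68. ]
side grip_a [215.6 217.2] 0.77 [406.2 307.2  68. ]
side grip_a [180.6 220.9] 0.62 [310.1 329.7  68. ]
side grip_a [315.3 298. ] 0.28 [ 457.1 -158.4   68. ]
side lamp_base [338.1 291. ] 0.92 [573.6 -79.3   0. ]
top lamp_pin [392.1 149.3] 0.56 [ 655.4 -267.4  210. ]
top nut_seat [326.3 222.2] 0.62 [494.6 -88.3  14.5]
top grip_a [192.  284.1] 0.76 [321.4 327.8  68. ]
top grip_a [199.4 256.5] 0.74 [401.8 305.2  68. ]
top grip_a [242.3 250.7] 0.49 [412.  176.1  68. ]
top grip_a [326.5 221. ] 0.43 [488.4 -83.6  68. ]
top lamp_base [322.4 196.1] 0.84 [584.6 -83.7   0. ]Traceback (most recent call last):
  File "<stdin>", line 12, in <module>
  File "h.py", line 8, in atz
    o,d=ray(c,px);return (o+d*(z-o[2])/d[2]).round(1)
        ~~~^^^^^^
  File "h.py", line 4, in ray
    m=camera_model(c);K=np.array(m["camera_matrix"]);E=np.array(m["extrinsics"])
ValueError: time passes only in moves, steps and waits
```

```bash
sed -i 's/^def ray/import functools\nimport bench\ncamera_model=functools.lru_cache(None)(bench.camera_model)\ndef ray/' h.py
python3 - <<'E'
from h import *
d=silhouettes("top","lamp_base")[0]["mask"].astype(np.uint8)
P=np.argwhere(d)[:,::-1]
W=np.array([atz("top",p,12)[:2] for p in P],np.float32);print("plate",cv2.minAreaRect(W),len(P))
s,t=cv2.imread("pics/side1.png"),cv2.imread("pics/top1.png")
# rectified views: plane z at 2px/mm-ish
def rect(c,im,cx,cy,z,h,px):
    n=px;xs=np.linspace(-h,h,n)
    mp=np.array([[proj2(c,(cx-v,cy-u,z)) for u in xs] for v in xs],np.float32)
    return cv2.remap(im,mp,None,cv2.INTER_CUBIC)
def proj2(c,P):
    m=camera_model(c);K=m["camera_matrix"];E=m["extrinsics"];p=E[:3,:3]@np.array(P)+E[:3,3];p=K@np.array([p[0],-p[1],-p[2]]);return p[:2]/p[2]
A=[]
for cx,cy,z in((406,306,30),(409,180,30),(500,-89,14.5)):
    A.append(np.vstack([rect(c,im,cx,cy,z,45,260) for c,im in(("top",t),("side",s))]))
o=np.hstack(A)
for i in range(3):
  for j in range(2):
    cv2.drawMarker(o,(130+260*i,130+260*j),(0,0,255),0,12,1)
cv2.imwrite("pics/c4.png",o)
E
```

```text
plate ((659.1895751953125, -144.68939208984375), (246.86126708984375, 418.0682373046875), 39.13197326660156) 3560
```

View pics/c4.png

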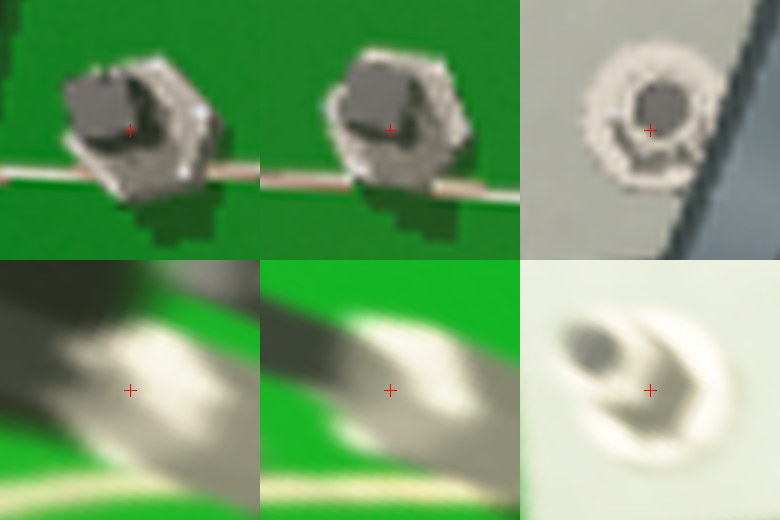

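The lamp arm is clear. In the rectified crops, socket 1 (left) has a yaw of about +13° and socket 2 (middle) about -9°. I'm moving above socket 2, then fitting the plate, nut and sockets more finely.

{"api": "send_rows", "payload": {
  "series": [
    [0, 0, 0, -0.03, 0.31, 0, -0.3],
    [0, 0, 0, -0.03, 0.31, 0, -0.3],
    [0, 0, 0, -0.03, 0.31, 0, -0.3],
    [0, 0, 0, -0.03, 0.31, 0, -0.3],
    [0, 0, 0, -0.03, 0.31, 0, -0.3]
  ]
}}

```text
t: 7.55
position: [429.3, 27.7, 266.3]
eef_rot: [0.767, 0.642, 0.0, -0.0]
wrist_force: [0.4, 0.7, -0.4]
gripper_width: 55.8
gripper_force: 0.0
```

{"api": "send_rows", "payload": {
  "series": [
    [0, 0, 0, -0.03, 0.31, 0, -0.3],
    [0, 0, 0, -0.03, 0.31, 0, -0.3],
    [0, 0, 0, -0.03, 0.31, 0, -0.3],
    [0, 0, 0, -0.03, 0.31, 0, -0.3],
    [0, 0, 0, -0.03, 0.3, 0, -0.3]
  ]
}}

```text
t: 7.97
position: [414.3, 182.1, 266.3]
eef_rot: [0.767, 0.642, 0.0, 0.0]
wrist_force: [0.6, -0.3, -0.2]
gripper_width: 55.4
gripper_force: 0.0
```

```bash
cat > fit.py <<'E'
from h import *
from scipy.optimize import minimize
def P(c,X):
    m=camera_model(c);K=np.array(m["camera_matrix"]);E=np.array(m["extrinsics"])
    p=X@E[:3,:3].T+E[:3,3];p=np.c_[p[:,0],-p[:,1],-p[:,2]]@K.T;return p[:,:2]/p[:,2:]
def smp(g,p): return cv2.remap(g,p.astype(np.float32)[:,None],None,cv2.INTER_LINEAR).ravel()
def best(f,x0,rng):
    import itertools
    c=[(f(np.array(x0)+np.array(d)),tuple(np.array(x0)+np.array(d))) for d in itertools.product(*rng)]
    x=min(c)[1];r=minimize(f,x,method="Nelder-Mead",options=dict(initial_simplex=[x]+[np.array(x)+np.eye(len(x))[i] for i in range(len(x))]));return r.x.round(2),round(r.fun,2)
E
cat > run.py <<'E'
from fit import *
I={c:snapshot(c)[:,:,::-1].copy() for c in("top","side")}
for c in I: cv2.imwrite(f"pics/{c}2.png",I[c])
O={c:cv2.imread(f"pics/{c}1.png") for c in I}
grn=lambda im:np.float32(im[:,:,1])-(np.float32(im[:,:,2])+im[:,:,0])/2   # green-ness
lum=lambda im:cv2.cvtColor(im,cv2.COLOR_BGR2GRAY).astype(np.float32)
th=np.linspace(0,2*np.pi,90,endpoint=False);ci=np.c_[np.cos(th),np.sin(th)]
for c in I:
    L=lum(I[c]);G=grn(I[c])
    def fw(x):
        q=lambda r:smp(L,P(c,np.c_[ci*r+x[:2],np.full(90,14.5)]))
        d=q(24.5)-q(28.5);return -np.mean(np.clip(d,-20,25))
    r=np.arange(-10,11,2.);print(c,"washer",best(fw,(502,-91),(r,r)))
    u=np.linspace(-.45,.45,40)
    def fp(x):
        a=np.radians(x[2]);R=np.array([[np.cos(a),-np.sin(a)],[np.sin(a),np.cos(a)]])
        def e(o):
            l,w=270+2*o,110+2*o
            b=np.r_[np.c_[u*l,0*u+w/2],np.c_[u*l,0*u-w/2],np.c_[0*u-l/2,u*w]]
            return smp(G,P(c,np.c_[b@R.T+x[:2],np.full(len(b),9.)]))
        return -np.mean(np.clip(e(2.5)-e(-3),-10,60))
    x,f=best(fp,(588,-80,8),(r,r,np.arange(-6,7,2.)));a=np.radians(x[2])
    print(c,"plate",x,f,"nut",(x[:2]-85*np.array([np.cos(a),np.sin(a)])).round(1))
    G=grn(O[c])
    for n,x0 in(("s1",(408,306,13)),("s2",(410,180,-9))):
        def fh(x):
            def e(o):
                k=np.radians(np.arange(6)*60+30+x[2]);v=np.c_[np.cos(k),np.sin(k)]*(22+o)/np.cos(np.pi/6)
                X=np.vstack([np.c_[v+x[:2],np.full(6,z)] for z in(0.,29.)])
                h=cv2.convexHull(P(c,X).astype(np.float32))[:,0];h2=np.r_[h,h[:1]]
                t=np.linspace(0,1,12,endpoint=False)[:,None]
                return smp(G,np.vstack([h2[i]*(1-t)+h2[i+1]*t for i in range(len(h))][:]))
            a,b=e(3),e(-3);return -(np.mean(np.clip(a,0,40))-np.mean(np.clip(b,0,40)))
        r2=np.arange(-8,9,2.);print(c,n,best(fh,x0,(r2,r2,np.arange(-12,13,6.))))
E
python3 run.py
```

```text
top washer (array([505.19, -91.61]), np.float64(-22.79))
top plate [586.28 -80.91   6.77] -51.34 nut [501.9 -90.9]
top s1 (array([407.32, 304.32,  18.22]), np.float64(-33.15))
top s2 (array([412.84, 178.08,  -2.73]), np.float64(-32.66))
side washer (array([501.02, -89.76]), np.float64(-8.92))
side plate [578.22 -78.02   6.67] -36.28 nut [493.8 -87.9]
side s1 (array([403.88, 305.56,  39.59]), np.float64(-16.96))
side s2 (array([409.86, 182.51, -20.76]), np.float64(-17.61))
```

{"api": "send_rows", "payload": {
  "series": [
    [0, 0, 0, -0.03, -0.02, -0.25, -0.3],
    [0, 0, 0, 0, 0, -0.25, -0.3],
    [0, 0, 0, 0, 0, -0.25, -0.3],
    [0, 0, 0, 0, 0, -0.25, -0.3],
    [0, 0, 0, 0, 0, -0.25, -0.3]
  ]
}}

```text
t: 8.48
position: [411.7, 177.9, 140.2]
eef_rot: [0.767, 0.642, 0.0, 0.0]
wrist_force: [0.7, 0.6, 0.3]
gripper_width: 55.6
gripper_force: 0.0
```

{"api": "send_rows", "payload": {
  "series": [
    [0, 0, 0, 0, 0, -0.25, -0.3],
    [0, 0, 0, 0, 0, -0.25, -0.3],
    [0, 0, 0, 0, 0, -0.2, -0.3],
    [0, 0, 0, 0, 0, -0.19, -0.3],
    [0, 0, 0, 0, 0, 0, -0.3]
  ]
}}

```text
t: 8.9
position: [410.1, 177.4, 49.6]
eef_rot: [0.767, 0.642, -0.002, -0.001]
wrist_force: [-1.3, -0.8, -0.8]
gripper_width: 55.4
gripper_force: 0.0
```

{"api": "send_rows", "payload": {
  "series": [
    [0, 0, 0, 0, 0, 0, 1],
    [0, 0, 0, 0, 0, 0, 1],
    [0, 0, 0, 0, 0, 0, 1],
    [0, 0, 0, 0, 0, 0, 1],
    [0, 0, 0, 0, 0, 0, 1]
  ],
  "force": 80
}}

```text
t: 9.32
position: [412.4, 178.7, 53.5]
eef_rot: [0.767, 0.642, 0.001, 0.0]
wrist_force: [0.5, 0.4, 7.8]
gripper_width: 21.2
gripper_force: 78.5
```

{"api": "send_rows", "payload": {
  "series": [
    [0, 0, 0, 0, 0, 0.1, 1],
    [0, 0, 0, 0, 0, 0.25, 1],
    [0, 0, 0, 0, 0, 0.25, 1],
    [0, 0, 0, 0, 0, 0.25, 1],
    [0, 0, 0, 0, 0, 0.15, 1]
  ]
}}

```text
t: 9.73
position: [411.9, 178.6, 155.4]
eef_rot: [0.767, 0.642, 0.001, 0.001]
wrist_force: [0.9, -0.0, -2.2]
gripper_width: 21.2
gripper_force: 79.1
```

{"api": "send_rows", "payload": {
  "series": [
    [0, 0, 0.038, 0.09, -0.27, 0, 1],
    [0, 0, 0.038, 0.09, -0.27, 0, 1],
    [0, 0, 0.038, 0.09, -0.27, 0, 1],
    [0, 0, 0.038, 0.09, -0.27, 0, 1],
    [0, 0, 0.038, 0.09, -0.27, 0, 1]
  ]
}}

```text
t: 10.15
position: [456.5, 42.2, 153.2]
eef_rot: [0.716, 0.698, 0.0, 0.0]
wrist_force: [0.1, 0.7, -2.7]
gripper_width: 20.9
gripper_force: 79.0
```

{"api": "send_rows", "payload": {
  "series": [
    [0, 0, 0.038, 0.09, -0.27, -0.1, 1],
    [0, 0, 0.038, 0.09, -0.27, -0.1, 1],
    [0, 0, 0.038, 0.09, -0.27, -0.1, 1],
    [0, 0, 0.038, 0.09, -0.27, -0.1, 1],
    [0, 0, 0.038, 0.09, -0.27, 0, 1]
  ]
}}

```text
t: 10.57
position: [500.7, -92.7, 111.4]
eef_rot: [0.662, 0.749, -0.001, -0.001]
wrist_force: [0.1, 0.6, -3.3]
gripper_width: 20.7
gripper_force: 78.7
```

{"api": "send_rows", "payload": {
  "series": [
    [0, 0, 0, 0, 0, 0, 1],
    [0, 0, 0, 0, 0, 0, 1],
    [0, 0, 0, 0, 0, 0, 1],
    [0, 0, 0, 0, 0, 0, 1],
    [0, 0, 0, 0, 0, 0, 1]
  ]
}}

```text
t: 10.98
position: [501.4, -90.8, 112.7]
eef_rot: [0.662, 0.749, 0.0, 0.0]
wrist_force: [0.5, 0.4, -3.2]
gripper_width: 21.0
gripper_force: 78.9
```

```bash
cat > look.py <<'E'
from fit import *
import sys
tag=sys.argv[1]
s=read_state();print(s["position"].round(1),s["wrist_force"].round(1),s["gripper_width"])
I={c:snapshot(c)[:,:,::-1].copy() for c in("top","side")}
p=s["position"];out=[]
for c in I:
    cv2.imwrite(f"pics/{c}_{tag}.png",I[c]);u,v=proj(c,[p[0],p[1],40]);u,v=int(u),int(v)
    cr=I[c][v-45:v+45,u-50:u+50];out.append(cv2.resize(cr,(400,360),interpolation=2))
cv2.imwrite(f"pics/v_{tag}.png",np.hstack(out))
E
python3 look.py a
```

```text
[501.4 -90.8 112.7] [ 0.5  0.4 -3.2] 20.995793369761692
```

View pics/v_a.png

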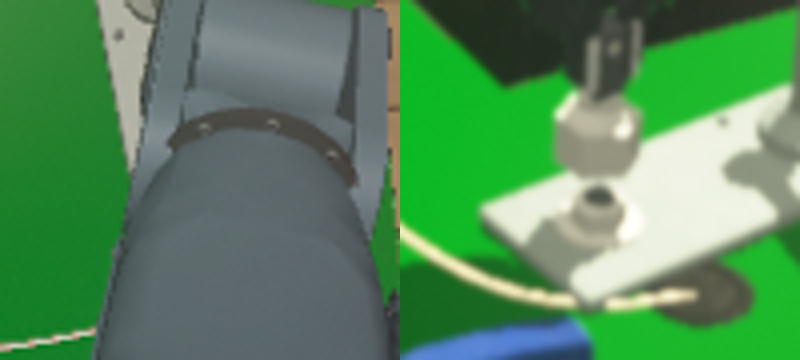

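```bash
cat > hexside.py <<'E'
from fit import *
import sys
f,z0,yaw=sys.argv[1],float(sys.argv[2]),float(sys.argv[3])
im=cv2.imread(f).astype(np.float32)
G=im[:,:,1]-(im[:,:,2]+im[:,:,0])/2
L=cv2.cvtColor(im.astype(np.uint8),cv2.COLOR_BGR2GRAY).astype(np.float32)
c="side"
k=np.radians(np.arange(6)*60+30+yaw);B=np.c_[np.cos(k),np.sin(k)]/np.cos(np.pi/6)
def fh(x):
    def e(o):
        X=np.vstack([np.c_[B*(22+o)+x[:2],np.full(6,z)] for z in(z0-o*.6,z0+29+o*.3)])
        h=cv2.convexHull(P(c,X).astype(np.float32))[:,0];h2=np.r_[h,h[:1]];t=np.linspace(0,1,12,endpoint=False)[:,None]
        return smp(G,np.vstack([h2[i]*(1-t)+h2[i+1]*t for i in range(len(h))]))
    return -(np.mean(np.clip(e(3),0,40))-np.mean(np.clip(e(-3),0,40)))
r=np.arange(-8,9,2.);print(best(fh,(502,-91),(r,r)))
print(proj(c,[502,-91,z0+15]),proj(c,[502,-91,30]))
E
python3 hexside.py pics/side_a.png 59 6.7
```

```text
(array([497.74, -90.37]), np.float64(-11.44))
[316.9 275.3] [316.2 291.1]
```

{"api": "send_rows", "payload": {
  "series": [
    [0, 0, 0, 0.025, 0, -0.05, 1],
    [0, 0, 0, 0, 0, -0.05, 1],
    [0, 0, 0, 0, 0, -0.05, 1],
    [0, 0, 0, 0, 0, -0.05, 1],
    [0, 0, 0, 0, 0, -0.05, 1]
  ]
}}

```text
t: 11.5
position: [503.8, -91.5, 86.5]
eef_rot: [0.663, 0.749, -0.0, -0.0]
wrist_force: [-0.1, -1.0, -2.5]
gripper_width: 21.3
gripper_force: 79.0
```

{"api": "send_rows", "payload": {
  "series": [
    [0, 0, 0, 0, 0, -0.02, 1],
    [0, 0, 0, 0, 0, -0.02, 1],
    [0, 0, 0, 0, 0, -0.02, 1],
    [0, 0, 0, 0, 0, 0, 1],
    [0, 0, 0, 0, 0, 0, 1]
  ]
}}

```text
t: 11.92
position: [504.1, -91.6, 81.3]
eef_rot: [0.663, 0.749, 0.0, 0.0]
wrist_force: [-0.0, 0.1, -2.0]
gripper_width: 21.3
gripper_force: 79.0
```

{"api": "send_rows", "payload": {
  "series": [
    [0, 0, 0, 0, 0, -0.02, 1],
    [0, 0, 0, 0, 0, -0.02, 1],
    [0, 0, 0, 0, 0, -0.02, 1],
    [0, 0, 0, 0, 0, 0, 1],
    [0, 0, 0, 0, 0, 0, 1]
  ]
}}

```text
t: 12.33
position: [504.0, -91.5, 75.2]
eef_rot: [0.663, 0.749, -0.0, -0.0]
wrist_force: [-0.1, 0.5, -2.8]
gripper_width: 20.8
gripper_force: 79.0
```

{"api": "send_rows", "payload": {
  "series": [
    [0, 0, 0, 0, 0, -0.02, 1],
    [0, 0, 0, 0, 0, -0.02, 1],
    [0, 0, 0, 0, 0, -0.02, 1],
    [0, 0, 0, 0, 0, -0.01, 1],
    [0, 0, 0, 0, 0, 0, 1]
  ]
}}

```text
t: 12.75
position: [504.0, -91.5, 68.1]
eef_rot: [0.663, 0.749, -0.0, -0.0]
wrist_force: [0.2, -1.1, -3.2]
gripper_width: 21.2
gripper_force: 78.9
```

{"api": "send_rows", "payload": {
  "series": [
    [0, 0, 0, 0, 0, -0.01, 1],
    [0, 0, 0, 0, 0, -0.01, 1],
    [0, 0, 0, 0, 0, 0, 1],
    [0, 0, 0, 0, 0, 0, 1],
    [0, 0, 0, 0, 0, 0, 1]
  ]
}}

```text
t: 13.17
position: [504.3, -91.6, 67.9]
eef_rot: [0.663, 0.749, 0.0, 0.0]
wrist_force: [-6.8, 2.0, 21.2]
gripper_width: 21.4
gripper_force: 82.2
```

```bash
python3 look.py b
```

```text
[504.3 -91.6  67.9] [-6.8  2.  21.2] 21.39238042855909
```

View pics/v_b.png

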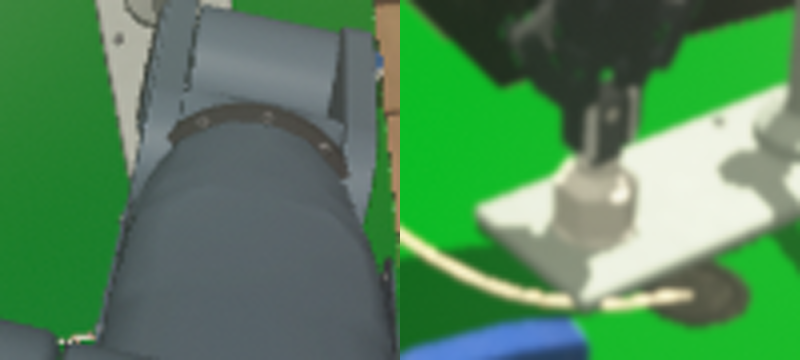

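```bash
python3 -c "
from bench import *
print(hand_in())"
```

```text
the job is handed in; nothing more can be done
None
```

I swung the lamp arm aside to about 1.3 rad. The first socket I tried (the grey one nearer the lamp) went fully down over the nut to the washer. It is still held in the gripper and the other socket was left standing untouched; I handed the job in at about 13 s, but `hand_in()` returned no verdict.

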